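# Park the spring pin and run the sample slide to its far stop

### The job

Unlock the sample slide: pull its red T handle up, turn it a quarter turn (either way) and let it down into its rest notch so that the spring pin stays out by itself. Then let go and push the carriage by its green push plate along the rails, away from the robot, until it is fully home against the far end stop. Leave the pin parked out and the vials upright in their rack, and do not disturb the loose bottles and beaker nearby.

Things in the scene. Friction and masses are not known exactly. Their poses are not given: they have to be found in the camera images.
- station: Fixed aluminium slide station, base plate 260 x 110 x 12 mm; origin at the centre of the base plate's underside, on the worktop. Its x axis is the direction of carriage travel (starts at the -x end, goes to the +x end, roughly away from the robot); z up. At its -y side a C-shaped bracket carries the spring pin. Its place and yaw vary.
- pin_axis (a point): Point on the spring pin's vertical axis, level with the top of the dark collar (36 mm square, top 68 mm above the worktop); at (-30, -125, 68) mm in the station frame, same axes. The collar's deep slot, 10 mm wide, runs along station y: pin home. Its second slot, 16 mm wide along station x, is the rest notch: floor 4 mm below the collar's top; the handle rests there 14 mm higher than at home.
- grip (a point): Centre of the red T handle: bar 50 mm long (own y), 12 mm thick (own x), 24 mm high (12 mm above and below this point). At home it is 84 mm above the worktop, its bottom 4 mm above the collar. Pinch its 12 mm thickness from above. A cross pin below it (6 mm thick, 34 mm long, along the bar) must be lifted over 18 mm to turn; turned 1.57 (+-0.25) rad it drops into the notch when let down.
- pin (a joint): Lift of pin and handle in m: 0 home (locking), 0.014 resting in the notch (parked), 0.018 standing on top of the collar (not parked), 0.026 upper end. A spring pulls it down with about 4 N at home and 10 N at the top, plus 1 N of weight. At home its tip stands in a hole of the carriage's steel lug, so the carriage cannot move.
- handle (a joint): Turn of the handle in rad, counter-clockwise from above, 0 at home (bar along station y), limits -1.9 to 1.9; parked at about +1.57 or -1.57 (bar along station x).
- carriage (a joint): Travel of the carriage along station +x in m: 0 at the start, 0.080 against the far end stop. It slides against about 1.5 N of friction and stays where it is left.
- push_plate (a point): Middle of the near (-x) face of the carriage's green upright push plate: 70 mm wide (station y), 6 mm thick, from 32 to 78 mm above the worktop; this point is 60 mm up, at station (-109, 0, 60) mm at the start, and moves with the carriage. Push here towards station +x, e.g. with shut fingers; below it the carriage floor (top 32 mm) reaches 6 mm and the near end stop (top 26 mm) 16 mm behind it.
- vial_2: Sample vial, 23 mm wide, 72 mm high, white cap, loose, standing in a cell of the blue rack on the carriage; origin at the centre of its underside, 35 mm above the worktop (rack walls end 58 mm, vial tops 107 mm above the worktop). Which vial is in which cell varies.
- vial_3: Sample vial, 23 mm wide, 72 mm high, blue cap, loose, standing in a cell of the blue rack on the carriage; origin at the centre of its underside, 35 mm above the worktop (rack walls end 58 mm, vial tops 107 mm above the worktop). Which vial is in which cell varies.
- vial_6: Sample vial, 23 mm wide, 72 mm high, blue cap, loose, standing in a cell of the blue rack on the carriage; origin at the centre of its underside, 35 mm above the worktop (rack walls end 58 mm, vial tops 107 mm above the worktop). Which vial is in which cell varies.
- amber_bottle: Bystander: amber glass bottle, 62 mm wide, 128 mm high, loose; origin under its centre. Leave alone.
- beaker: Bystander: clear beaker, 54 mm wide, 70 mm high, loose; origin under its centre. Leave alone.
- reagent_bottle: Bystander: white plastic bottle, 63 mm wide, 132 mm high, loose; origin under its centre. Leave alone.

How it is judged:
On the way, in this order (a step that is already met when the one before it is completed fails the run):
1. the pin is parked in its rest notch and let go, the carriage still at its start (value of joint pin between 0.0115 and 0.016 m and angle between the y axis of grip and the x axis of station, either way round below 0.35 rad and contact force between the fingers and anything else below 0.2 N and value of joint carriage below 0.01 m), for 0.2 s.
2. the carriage is against the far stop (value of joint carriage above 0.076 m), for 0.2 s.
At the end, for the whole second after the job is handed in: The spring pin rests parked in its notch (lift 11.5 to 16 mm, bar within 0.35 rad of the travel direction), the carriage stands within 4 mm of the far stop (travel over 76 mm) at rest, and the three vials stand upright (within 0.25 rad) on the rack floor (value of joint pin between 0.0115 and 0.016 m and angle between the y axis of grip and the x axis of station, either way round below 0.35 rad and value of joint carriage above 0.076 m and velocity of joint carriage between -0.01 and 0.01 m/s and angle between each of vial_2, vial_3, vial_6's own z axis and vertical below 0.25 rad and z of each of vial_2, vial_3, vial_6 in the frame of station below 0.042 m and linear speed of each of vial_2, vial_3, vial_6 below 0.02 m/s); the robot touches nothing.
It fails at once if a vial is tipped over or lifted out (angle between any of vial_2, vial_3, vial_6's own z axis and vertical above 0.6 rad or height (world z) of any of vial_2, vial_3, vial_6 above 0.06 m).
It fails at once if a bystander is moved by more than 30 mm (distance of any of amber_bottle, beaker, reagent_bottle from where it was at the start of the episode above 0.03 m).
It also fails if it takes over 48 s, if anything falls off the work surface, if the arm or the gripper's body presses on something with over 40 N, if the wrist force passes 120 N, or if a joint passes its speed limit or range.

### The arm

A 7-joint arm with a two-finger parallel gripper is mounted at the origin on the work surface; the furniture and walls round the work are solid. World frame = base frame: x ahead of the robot, y to its left, z up, the work surface at z = 0. Lengths are in m, angles in rad, forces in N, time in s.
With the tool pointing down it reaches from about 0.425 to 0.8 m from the base axis. Payload 8.3 kg.
Tool frame: the origin (TCP) lies on the centre line of the jaws, within the pads' length; the fingertips stand 11 mm ahead of it and the grasp point (between the pads) lies 8 mm behind it; z points along the fingers, y is the direction in which the jaws open and shut (so a half turn about z gives the same grasp; the last joint's range is limited). The gripper opens to 85 mm and grips with 20 to 120 N. Pads are 22 mm wide; open, the fingers measure 114 mm over their backs; the gripper's body (76 mm by 85 mm) begins 54 mm behind the grasp point. The pads swing forward as they close: fully open they stand 13 mm farther back than shut.
Start: joints at [-1.207, 0.383, 0.016, 1.37, -0.006, 1.388, -0.046], TCP at [0.259, 0.569, 0.205] pointing down, gripper open.
Joint ranges: [-2.95, 2.95], [-0.25, 2.06], [-1.52, 1.56], [0.18, 2.33], [-1.44, 4.58], [0.02, 2.06], [-3.01, 3.01]. Speed limits (rad/s): [2.39, 2.39, 3.01, 3.01, 3.14, 3.14, 3.14].

### API

Orientations are given as a unit quaternion [w, x, y, z].
In Python, from rig import r, eyes gives the robot as it stands.
- The arm moves only by the tool send_rows, never from a script. Its argument "increments" is one flat list of numbers, 7 for each row, row after row: the turn, a rotation vector about the tool's x, y, z in degrees, then the shift along the tool's x, y, z in mm, then the opening, from 0 (shut) to 1 (fully open). In form: [wx, wy, wz, dx, dy, dz, fingers, wx, wy, wz, dx, dy, dz, fingers, ...]. A call has 1 to 20 rows; each row is the pose to reach, as a shift and turn from the pose commanded when the call began, along the tool's axes at that moment; what a row does not reach only later rows make up. A row lasts 1/8 s, in which the tool goes at most 62.5 mm and 10.7 degrees, less where a joint would pass 70% of its speed; a pose out of reach is approached as far as the arm can. A call with a gripper value outside its range is refused whole. The fingers move at their own pace and stop on an object; the grip force is fixed at half the most. Time passes only in rows, so rows that repeat a pose let the fingers close. It gives the time, the measured TCP pose, the force and the opening at its end, in the units of the state.
- r.read_state(): the state, without advancing time (a new reading comes with each control period).
- eyes.grab_frame(name): name is "scene" or "side" or "wrist"; returns a dict with "pixels" (420x560x3 uint8, red, green, blue), "camera_matrix" (3x3 intrinsics, pixels), "R" (3x3) and "t" (3): a world point X has camera coordinates R X + t. Camera axes: x right, y down, z forward; pixel columns grow to the right and rows downward; lengths in m; the calibration is good to about 2 mm. A picture is of the moment at which its call begins. There is no depth.
- r.hand_in(): hands the job in, once; it reports no verdict.
The state is a dict: "time_s": time; "q": joint angles; "dq": joint speeds; "effort": joint torques, N m; "position": TCP position; "tcp_rot": TCP orientation; "force": force on the tool from outside, world axes, zero at the start; "ft_torque": the same for the moment, N m; "grip_width": finger opening in m.
Only numpy, scipy, OpenCV 4.12 (cv2) and the standard library are available. Lean on these libraries where they do the work, as an engineer would, in place of code of your own. Each camera call takes 0.05 s, during which the arm holds its last target.

## Working session

There is one attempt and no reset: what is moved stays moved. The work goes in short steps, Python scripts to look and compute and a tool call to move; the robot and the scene stay as the last step left them, time stands still between calls to the robot, and variables do not carry over. Pictures are saved under pics/ and viewed, and the job is handed in when it is done.

Besides the shell and the picture viewer there is one more tool, called after "Request:" by a JSON object that holds its "api" and its "payload", one argument or row to a line. send_rows: Moves the arm, as the interface text tells. Its arguments: {"type":"object","properties":{"increments":{"type":"array","items":{"type":"number"}}},"required":["increments"]}

```bash
ls; mkdir -p pics; python3 - <<'E'
from rig import r, eyes
import cv2
s=r.read_state(); print(s)
for n in ["scene","side","wrist"]:
    f=eyes.grab_frame(n); cv2.imwrite(f"pics/{n}0.png",f["pixels"][:,:,::-1]); print(n,f["camera_matrix"],f["R"],f["t"])
E
```

```text
pics
{'time_s': 0.0, 'q': array([-1.20689024,  0.38423415,  0.01639385,  1.37117116, -0.00631836,
        1.38820675, -0.04649383]), 'dq': array([-0.00118825, -0.00185288, -0.00058934,  0.00012931,  0.00101326,
        0.00014371,  0.00041372]), 'effort': array([-6.60344613e-04, -6.27597213e+01,  8.44141189e-01, -3.71833384e+01,
        1.65156653e-02,  1.40022120e-02, -4.08011954e-05]), 'position': array([0.25846785, 0.56843084, 0.20367388]), 'tcp_rot': array([-1.96127293e-04,  2.11763395e-01,  9.77320466e-01, -9.65424664e-04]), 'force': array([0.08313754, 0.14455543, 0.75136825]), 'ft_torque': array([-0.02647715, -0.0079232 ,  0.02926514]), 'grip_width': 0.08532553029875836}
scene [[477.59168482   0.         278.90471698]
 [  0.         477.59168482 211.75568615]
 [  0.           0.           1.        ]] [[ 0.50033774  0.86582531 -0.0029478 ]
 [ 0.68768589 -0.39945963 -0.60623437]
 [-0.52607059  0.30129477 -0.79528058]] [-0.21969556 -0.30287991  1.62401884]
side [[452.83204723   0.         278.43120015]
 [  0.         452.83204723 215.3698136 ]
 [  0.           0.           1.        ]] [[-0.37097686 -0.92862937  0.00486501]
 [-0.55464357  0.21736593 -0.80319522]
 [ 0.74481318 -0.30066519 -0.59569604]] [0.14124165 0.336408   0.77529416]
wrist [[373.05236246   0.         282.15753175]
 [  0.         373.05236246 208.76062085]
 [  0.           0.           1.        ]] [[ 0.41414955  0.91020779 -0.00139102]
 [ 0.85958845 -0.39061401  0.32943647]
 [ 0.29931229 -0.13763167 -0.94417672]] [-0.62443387 -0.04194849  0.38107358]
```

View pics/scene0.png

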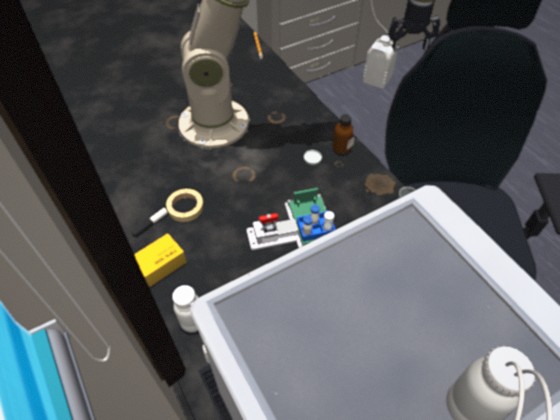

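View pics/side0.png

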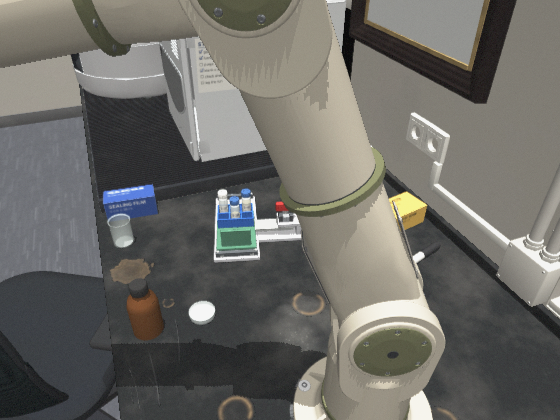

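View pics/wrist0.png

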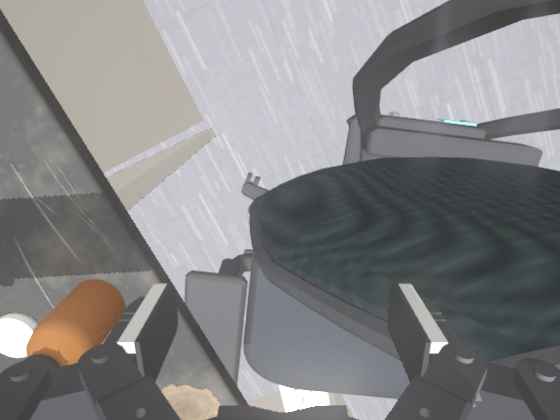

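```bash
cat > h.py <<'E'
import numpy as np, cv2
def ray(f,u,v):
    K,R,t=f["camera_matrix"],f["R"],f["t"]
    d=R.T@np.linalg.solve(K,[u,v,1.]); return -R.T@t,d
def onz(f,u,v,z):
    c,d=ray(f,u,v); return c+d*(z-c[2])/d[2]
def proj(f,X):
    p=f["camera_matrix"]@(f["R"]@np.asarray(X,float)+f["t"]); return p[:2]/p[2]
def st(x,y,yaw,p):
    c,s=np.cos(yaw),np.sin(yaw); p=np.asarray(p,float)/1000
    return np.array([x+c*p[0]-s*p[1],y+s*p[0]+c*p[1],p[2]])
E
python3 - <<'E'
from rig import r, eyes
import cv2
a=cv2.imread("pics/scene0.png")[170:260,230:350]; cv2.imwrite("pics/sc_z.png",cv2.resize(a,None,fx=6.5,fy=6.5,interpolation=cv2.INTER_CUBIC))
a=cv2.imread("pics/side0.png")[175:275,190:310]; cv2.imwrite("pics/si_z.png",cv2.resize(a,None,fx=6,fy=6,interpolation=cv2.INTER_CUBIC))
E
```

```text
(no output)
```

View pics/sc_z.png

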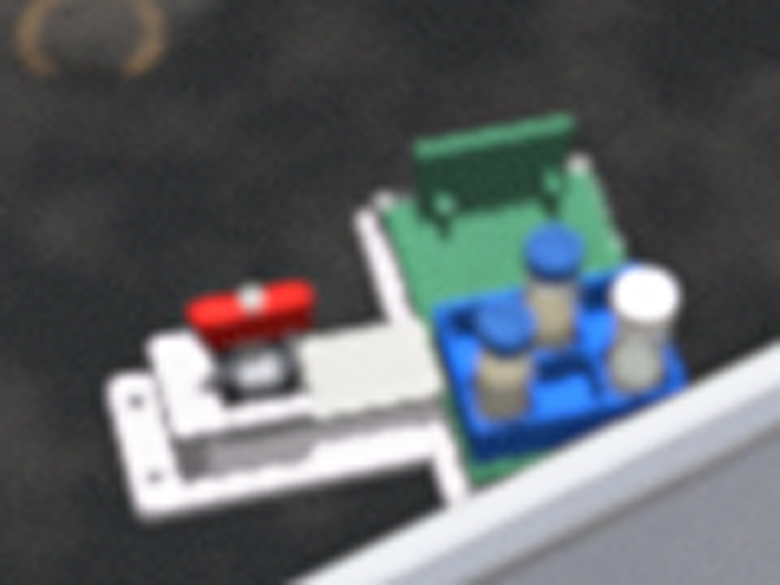

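View pics/si_z.png

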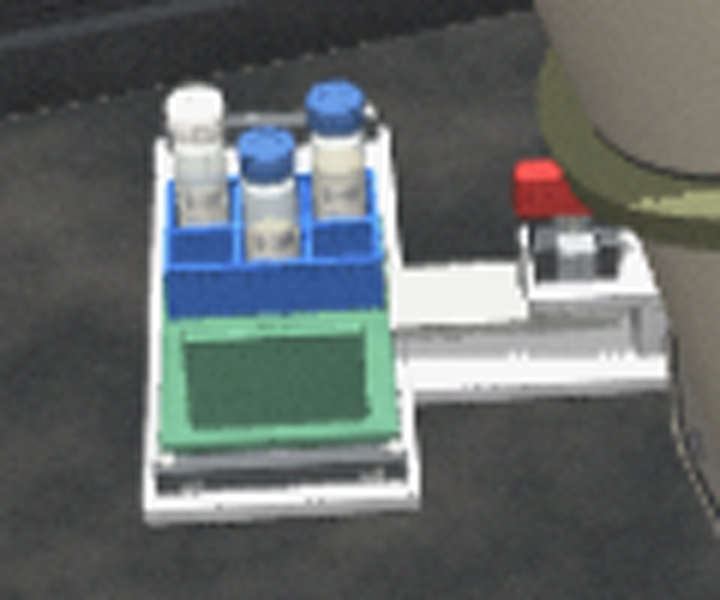

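```bash
cat > fit.py <<'E'
from rig import r, eyes
from h import *
from scipy.optimize import least_squares
F={n:eyes.grab_frame(n) for n in("scene","side")}
z=lambda o,k,u,v:(o[0]+(u+.5)/k-.5,o[1]+(v+.5)/k-.5)
S=lambda u,v:("side",)+z((190,175),6,u,v)
C=lambda u,v:("scene",)+z((230,170),6.5,u,v)
P=[(S(185,338),(-109,35,78)),(S(365,328),(-109,-35,78)),(S(192,428),(-109,35,32)),(S(368,410),(-109,-35,32)),
(S(147,520),(-130,55,0)),(S(418,508),(-130,-55,0)),
(C(415,143),(-109,-35,78)),(C(570,114),(-109,35,78)),(C(251,300),(-30,-125,97)),(S(516,165),(-30,-100,96))]
def res(p): return np.array([proj(F[a[0]],st(*p,q))-a[1:] for a,q in P]).ravel()
s=least_squares(res,[.6,0.1,0],loss="soft_l1"); print(s.x,np.round(s.fun.reshape(-1,2),1))
p=s.x
for n,q in dict(grip=(-30,-125,84),plate=(-109,0,60),origin=(0,0,0)).items(): print(n,st(*p,q),np.hypot(*st(*p,q)[:2]))
c=F["scene"]; 
for nm,u,v,zz in [("amber cap",346,119,.128),("white",383,45,.13)]: print(nm,onz(c,u,v,zz))
for nm,u,v in [("amber",146,335),("beaker",124,245)]: print(nm,onz(F["side"],u,v,0))
print("reag",onz(c,184,291,.132))
E
python3 fit.py
```

```text
[ 0.56696304  0.04317932 -0.29639409] [[-0.1 -0.4]
 [ 0.1 -0.2]
 [ 0.1 -0.3]
 [ 0.3  1.3]
 [-0.1  0.8]
 [ 1.   0.4]
 [ 0.6  0.3]
 [ 0.9  0.4]
 [ 0.3 -0. ]
 [ 0.2  0. ]]
grip [ 0.50176198 -0.06760796  0.084     ] 0.5062962814805021
plate [0.46271589 0.07501532 0.06      ] 0.4687571776595932
origin [0.56696304 0.04317932 0.        ] 0.5686049089281348
amber cap [0.32127277 0.30289849 0.128     ]
white [0.07336371 0.63287108 0.13      ]
amber [ 3.00234442e-01  3.16749559e-01 -1.11022302e-16]
beaker [0.60121365 0.32518456 0.        ]
reag [ 0.61546768 -0.35149056  0.132     ]
```

```bash
cat >> h.py <<'E'
from scipy.spatial.transform import Rotation as Rn
def plan(s,target,ydeg):
    """shift in tool axes (mm) and rotvec (deg) to put TCP at target, pointing down, tool y at azimuth ydeg"""
    R=Rn.from_quat(np.roll(s["tcp_rot"],-1))
    y=np.array([np.cos(np.radians(ydeg)),np.sin(np.radians(ydeg)),0]); z=np.array([0,0,-1.])
    T=Rn.from_matrix(np.c_[np.cross(y,z),y,z])
    print("rotvec",np.round((R.inv()*T).as_rotvec(degrees=True),1),"shift",np.round(R.inv().apply(np.asarray(target)-s["position"])*1000,1))
E
python3 - <<'E'
from rig import r
from h import *
s=r.read_state(); plan(s,[.502,-.068,.19],-17)
E
```

```text
rotvec [-0.   0.  82.5] shift [-485.1 -478.8   14.7]
```

Request:
{"api": "send_rows", "payload": {
  "increments": [0,0,0,-45,-45,0,0.6,0,0,10,-90,-88,0,0.6,0,0,20,-134,-132,0,0.6,0,0,30,-178,-176,0,0.6,0,0,40,-222,-219,5,0.6,0,0,50,-266,-262,5,0.6,0,0,60,-310,-306,5,0.6,0,0,70,-354,-350,10,0.6,0,0,80,-398,-393,10,0.6,0,0,82.5,-442,-436,10,0.6,0,0,82.5,-485,-479,15,0.6,0,0,82.5,-485,-479,15,0.6,0,0,82.5,-485,-479,15,0.6,0,0,82.5,-485,-479,15,0.6]
}}

```text
time_s: 2.0
position: [0.5018, -0.0662, 0.1897]
tcp_rot: [-0.0, 0.803, 0.596, 0.0]
force: [0.3, -0.1, -0.2]
grip_width: 0.0512
```

```bash
python3 - <<'E'
from rig import r, eyes
from h import *
s=r.read_state(); print(s["time_s"],s["q"],s["position"],s["grip_width"],s["force"]); plan(s,[.502,-.068,.084],-17)
p=[0.56696304,0.04317932,-0.29639409]
for n in ["wrist","side","scene"]:
    f=eyes.grab_frame(n); a=f["pixels"][:,:,::-1].copy()
    if n=="wrist":
        for q in [(-30,-100,96),(-30,-150,96),(-36,-125,96),(-24,-125,96),(-48,-143,68),(-12,-107,68)]:
            u=proj(f,st(*p,q)); print(u); cv2.drawMarker(a,tuple(int(round(k)) for k in u),(0,255,0),0,8,1)
    cv2.imwrite(f"pics/{n}1.png",a)
E
```

```text
2.0 [-0.50968579  0.14444686  0.64597001  1.73791867 -0.09100249  1.28940564
 -0.13654908] [ 0.50183378 -0.06615717  0.18967551] 0.05118672842318244 [ 0.25827735 -0.0605317  -0.18970538]
rotvec [-0.  -0.   0.2] shift [ -1.8   0.7 105.7]
[283.73672645 169.77606825]
[283.4534327 233.8982182]
[275.4970611 202.7657903]
[291.68435472 202.81092654]
[261.63808087 212.78969566]
[306.15891284 170.37682401]
```

View pics/wrist1.png

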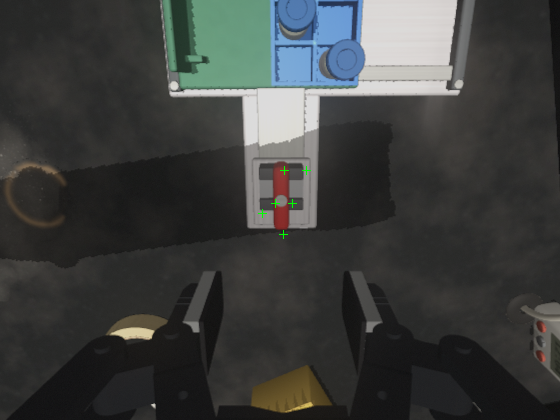

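```bash
python3 - <<'E'
import cv2
from rig import eyes
f=eyes.grab_frame("wrist");print(-f["R"].T@f["t"])
a=f["pixels"][70:250,160:320,::-1]; cv2.imwrite("pics/w1z.png",cv2.resize(a[70:],None,fx=5,fy=5,interpolation=cv2.INTER_CUBIC))
a=eyes.grab_frame("scene")["pixels"][170:260,230:350,::-1]; cv2.imwrite("pics/sc_z1.png",cv2.resize(a,None,fx=6.5,fy=6.5,interpolation=cv2.INTER_CUBIC))
a=eyes.grab_frame("side")["pixels"][165:275,190:320,::-1]; cv2.imwrite("pics/si_z1.png",cv2.resize(a,None,fx=5,fy=5,interpolation=cv2.INTER_CUBIC))
E
```

```text
[0.52584513 0.01516248 0.35883032]
```

View pics/w1z.png

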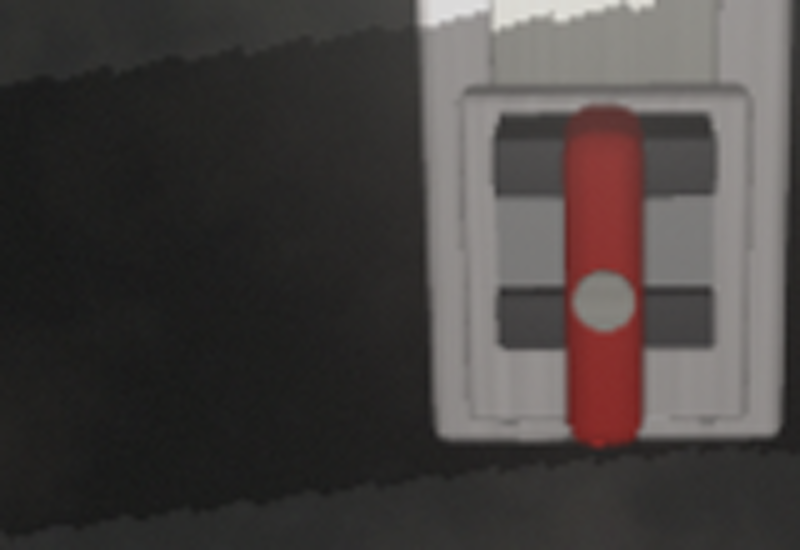

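View pics/si_z1.png

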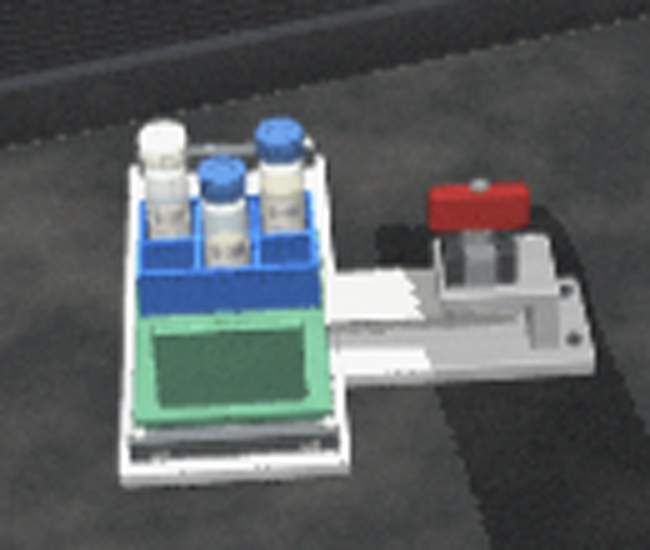

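View pics/sc_z1.png

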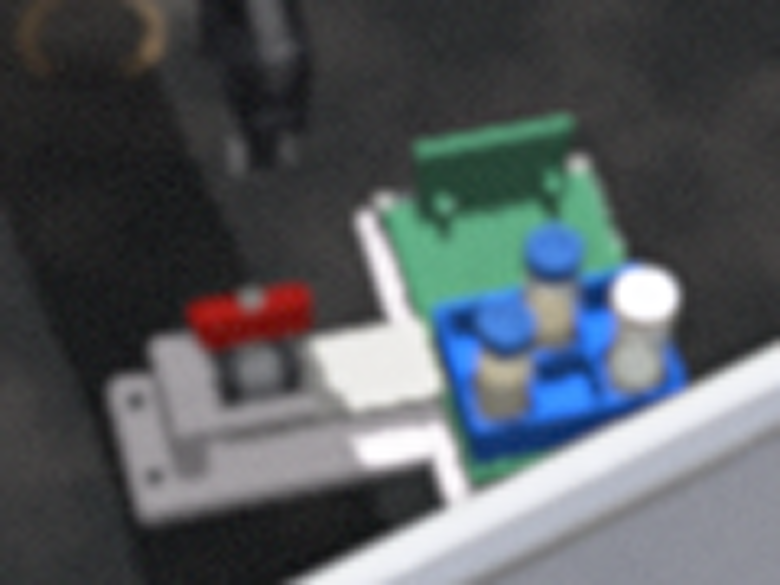

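```bash
python3 - <<'E'
exec(open("fit.py").read().split("def res")[0].replace('("scene","side")','("scene","side","wrist")'))
S5=lambda u,v:("side",)+z((190,165),5,u,v)
W=lambda u,v:("wrist",)+z((160,140),5,u,v)
P=P[:8]
G=(-30,-125,84)
def fit(P,w):
    def res(p): return np.array([(proj(F[a[0]],st(*p,q))-a[1:])*w for a,q in P]).ravel()
    s=least_squares(res,[.6,0.1,-.3],loss="soft_l1"); print(np.round(s.x,4),"grip",np.round(st(*s.x,G),4),"plate",np.round(st(*s.x,(-109,0,60)),4)); print(np.round(s.fun.reshape(-1,2),1).tolist())
Ph=[(S5(428,187),(-36,-100,96)),(S5(529,184),(-36,-150,96)),(C(251,298),(-30,-125,97)),(W(604,301),(-30,-125,98)),(W(604,133),(-30,-100,96)),(W(604,443),(-30,-150,96))]
fit(P+Ph,1); fit(P+Ph[:3],1)
# handle alone per camera, on plane
print(onz(F["wrist"],*W(604,301)[1:],.097),onz(F["scene"],*C(251,298)[1:],.097),onz(F["side"],*S5(480,184)[1:],.097))
E
```

```text
[ 0.5657  0.045  -0.2949] grip [ 0.5007 -0.0659  0.084 ] plate [0.4614 0.0767 0.06  ]
[[-0.7, 0.1], [-0.4, 0.3], [-0.4, 0.3], [-0.2, 1.8], [-0.6, 1.4], [0.5, 0.9], [0.9, -0.2], [1.1, -0.1], [0.3, 1.9], [0.4, 1.6], [0.7, -0.3], [0.3, 0.3], [0.3, -0.2], [0.4, 2.3]]
[ 0.5676  0.0447 -0.2818] grip [ 0.504 -0.067  0.084] plate [0.4629 0.075  0.06  ]
[[-0.1, -0.3], [0.1, -0.4], [0.1, -0.2], [0.2, 1.1], [0.0, 1.0], [1.1, 0.1], [0.7, 0.5], [0.9, 0.3], [0.2, 1.1], [0.3, 0.7], [0.9, 0.8]]
[ 0.5003888  -0.06590622  0.097     ] [ 0.5005908  -0.06792776  0.097     ] [ 0.50170582 -0.06676521  0.097     ]
```

```bash
python3 - <<'E'
from rig import r
from h import *
s=r.read_state(); plan(s,[.501,-.0665,.085],-17)
E
```

```text
rotvec [-0.  -0.   0.1] shift [  0.9  -1.2 104.7]
```

Request:
{"api": "send_rows", "payload": {
  "increments": [0,0,0,1,-1,30,0.6,0,0,0,1,-1,60,0.6,0,0,0,1,-1,85,0.6,0,0,0,1,-1,97,0.5,0,0,0,1,-1,105,0.4,0,0,0,1,-1,105,0.4]
}}

```text
time_s: 3.2
position: [0.5014, -0.0666, 0.0848]
tcp_rot: [0.0, 0.804, 0.595, -0.0]
force: [1.0, -0.3, 0.6]
grip_width: 0.0343
```

```bash
python3 - <<'E'
from rig import r, eyes
import cv2
s=r.read_state(); print(s["time_s"],s["position"],s["grip_width"],s["force"])
f=eyes.grab_frame("wrist");cv2.imwrite("pics/w2.png",f["pixels"][:,:,::-1])
E
```

```text
3.2 [ 0.50136205 -0.06664403  0.0847957 ] 0.034322771743214193 [ 0.95103657 -0.28444765  0.60908878]
```

View pics/w2.png

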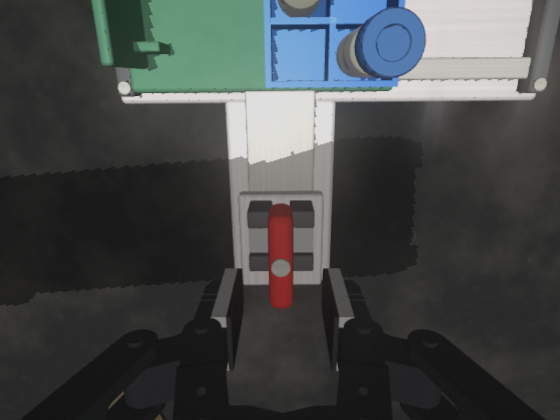

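```bash
python3 - <<'E'
from rig import r, eyes
from h import *
f=eyes.grab_frame("wrist"); s=r.read_state()
R=Rn.from_quat(np.roll(s["tcp_rot"],-1))
for p in [(0,0,-13),(-11,-17,11),(11,-17,11),(-11,-17,-11),(11,-17,-11)]: print(p,proj(f,s["position"]+R.apply(np.array(p)/1000)))
E
```

```text
(0, 0, -13) [283.94192278 271.12145048]
(-11, -17, 11) [252.22963223 267.60899556]
(11, -17, 11) [251.1034357  229.89132323]
(-11, -17, -11) [248.78826971 289.32092537]
(11, -17, -11) [247.38354166 247.99069542]
```

```bash
python3 - <<'E'
from rig import r, eyes
from h import *
s=r.read_state(); R=Rn.from_quat(np.roll(s["tcp_rot"],-1))
for n,(x0,y0,x1,y1) in dict(wrist=(170,180,390,345),side=(230,120,370,230),scene=(220,150,330,240)).items():
    f=eyes.grab_frame(n); k=700/(x1-x0); a=cv2.resize(f["pixels"][y0:y1,x0:x1,::-1],None,fx=k,fy=k,interpolation=cv2.INTER_CUBIC)
    for p in [(0,0,0),(0,-17,11),(0,17,11),(0,0,11)]:
        u=proj(f,s["position"]+R.apply(np.array(p)/1000)); cv2.drawMarker(a,(int((u[0]-x0)*k),int((u[1]-y0)*k)),(0,255,0),0,10,1)
    cv2.imwrite(f"pics/{n}3.png",a)
E
```

```text
(no output)
```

View pics/wrist3.png

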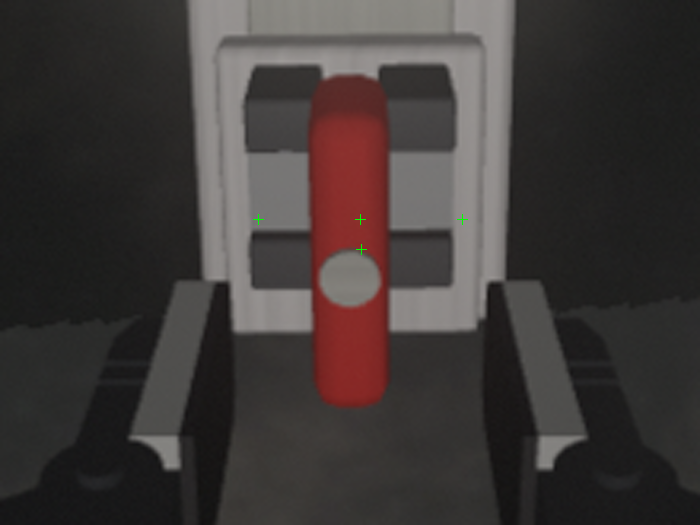

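View pics/side3.png

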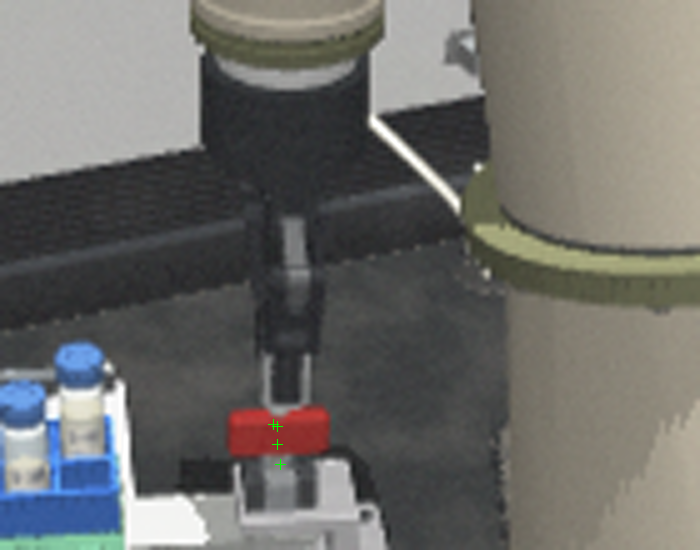

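View pics/scene3.png

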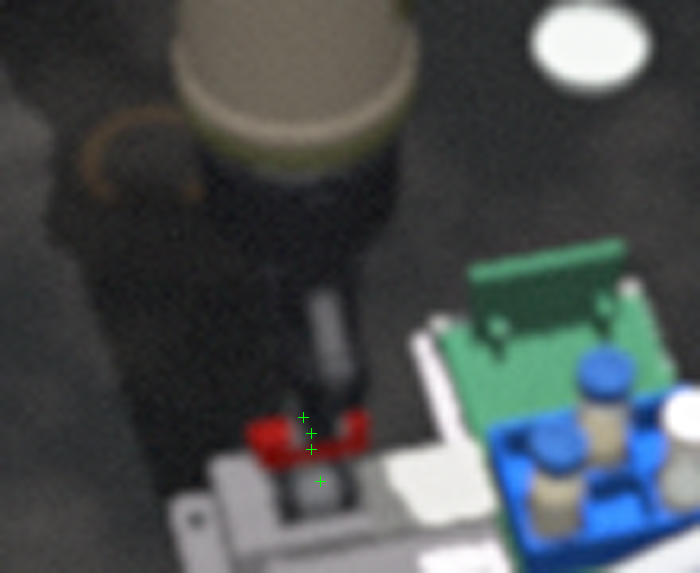

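Request:
{"api": "send_rows", "payload": {
  "increments": [0,0,0,0,0,0,0.25,0,0,0,0,0,0,0.25,0,0,0,0,0,0,0.25]
}}

```text
time_s: 3.82
position: [0.5013, -0.0666, 0.0847]
tcp_rot: [-0.0, 0.804, 0.595, -0.0]
force: [0.5, 0.4, 0.4]
grip_width: 0.0211
```

```bash
cat > look.py <<'E'
from rig import r, eyes
from h import *
import sys
s=r.read_state(); R=Rn.from_quat(np.roll(s["tcp_rot"],-1)); print(s["time_s"],s["position"],s["grip_width"],s["force"])
out=[]
for n,(x0,y0,x1,y1) in dict(wrist=(170,180,390,345),side=(230,150,340,240),scene=(220,150,330,240)).items():
    f=eyes.grab_frame(n); k=390/(x1-x0); a=cv2.resize(f["pixels"][y0:y1,x0:x1,::-1],None,fx=k,fy=k,interpolation=cv2.INTER_CUBIC)
    for p in [(0,0,11)]:
        u=proj(f,s["position"]+R.apply(np.array(p)/1000)); cv2.drawMarker(a,(int((u[0]-x0)*k),int((u[1]-y0)*k)),(0,255,0),0,10,1)
    out.append(a[:290] if len(a)>290 else np.vstack([a,np.zeros((290-len(a),390,3),np.uint8)]))
out.append(np.zeros_like(out[0]))
cv2.imwrite(sys.argv[1],np.vstack([np.hstack(out[:2]),np.hstack(out[2:])]))
E
python3 look.py pics/l4.png
```

```text
3.825 [ 0.50125577 -0.06658217  0.08470646] 0.0210652345473819 [0.49073952 0.44557456 0.38190387]
```

View pics/l4.png

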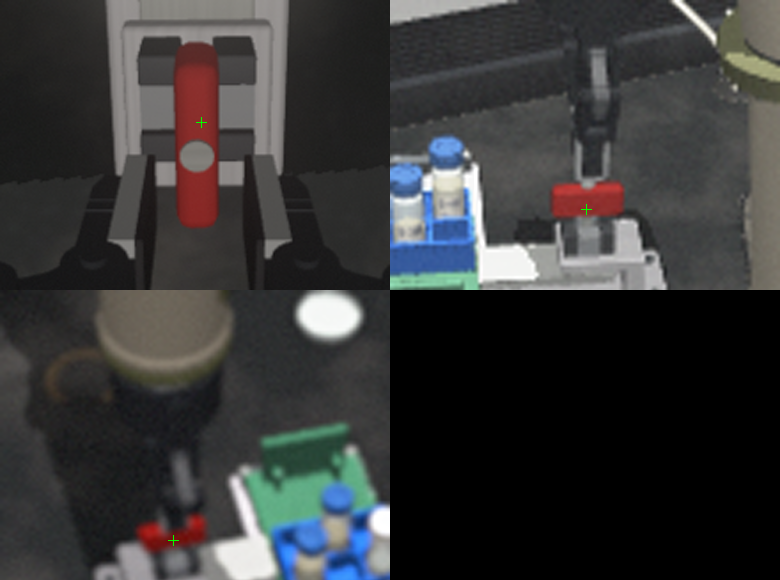

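Request:
{"api": "send_rows", "payload": {
  "increments": [0,0,0,0,0,3,0.3,0,0,0,0,0,6,0.3,0,0,0,0,0,8,0.3,0,0,0,0,0,8,0.3]
}}

```text
time_s: 4.47
position: [0.5011, -0.0666, 0.0764]
tcp_rot: [-0.0, 0.804, 0.595, -0.0]
force: [0.3, -0.4, 0.1]
grip_width: 0.0256
```

```bash
python3 look.py pics/l5.png
```

```text
4.475 [ 0.50106638 -0.06661671  0.07643277] 0.025647369580292737 [ 0.28875186 -0.43786074  0.13662705]
```

View pics/l5.png

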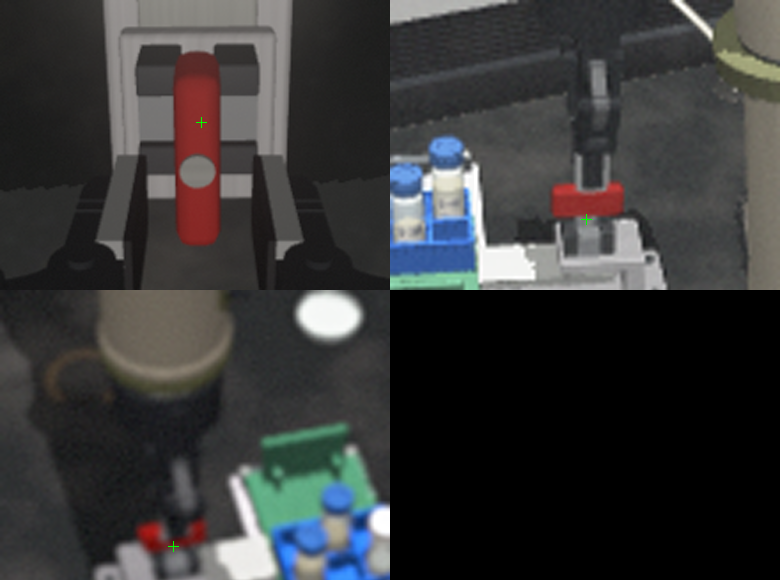

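Request:
{"api": "send_rows", "payload": {
  "increments": [0,0,0,0,0,2,0.3,0,0,0,0,0,4,0.3,0,0,0,0,0,6,0.3,0,0,0,0,0,6,0.3]
}}

```text
time_s: 5.12
position: [0.5011, -0.0666, 0.0705]
tcp_rot: [-0.0, 0.804, 0.595, -0.0]
force: [1.3, -0.5, 0.8]
grip_width: 0.0259
```

Request:
{"api": "send_rows", "payload": {
  "increments": [0,0,0,0,0,2,0.3,0,0,0,0,0,4,0.3,0,0,0,0,0,4,0.3]
}}

```text
time_s: 5.5
position: [0.5011, -0.0666, 0.0665]
tcp_rot: [-0.0, 0.804, 0.595, -0.0]
force: [-0.3, -0.5, -0.6]
grip_width: 0.0258
```

```bash
python3 look.py pics/l6.png
```

```text
5.5 [ 0.50108136 -0.06659129  0.066475  ] 0.025796154863442763 [-0.33552466 -0.49124024 -0.6012347 ]
```

View pics/l6.png

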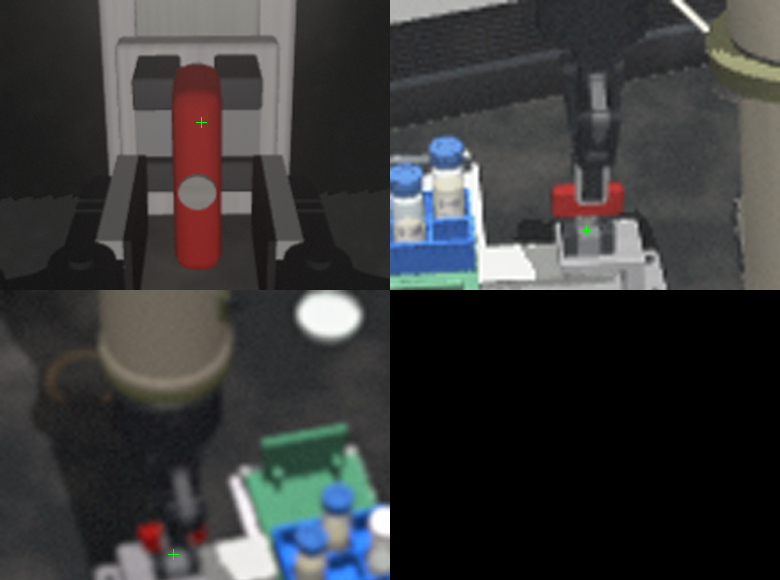

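Request:
{"api": "send_rows", "payload": {
  "increments": [0,0,0,0,0,2,0.3,0,0,0,0,0,4,0.3,0,0,0,0,0,5,0.3,0,0,0,0,0,5,0.1,0,0,0,0,0,5,0.1,0,0,0,0,0,5,0,0,0,0,0,0,5,0,0,0,0,0,0,5,0]
}}

```text
time_s: 6.65
position: [0.501, -0.0665, 0.0617]
tcp_rot: [-0.0, 0.804, 0.595, -0.0]
force: [-3.0, 0.7, 4.6]
grip_width: 0.0096
```

```bash
python3 look.py pics/l7.png
```

```text
6.65 [ 0.50104603 -0.06654634  0.06170083] 0.009590251472116493 [-2.97802431  0.66203232  4.61041358]
```

View pics/l7.png

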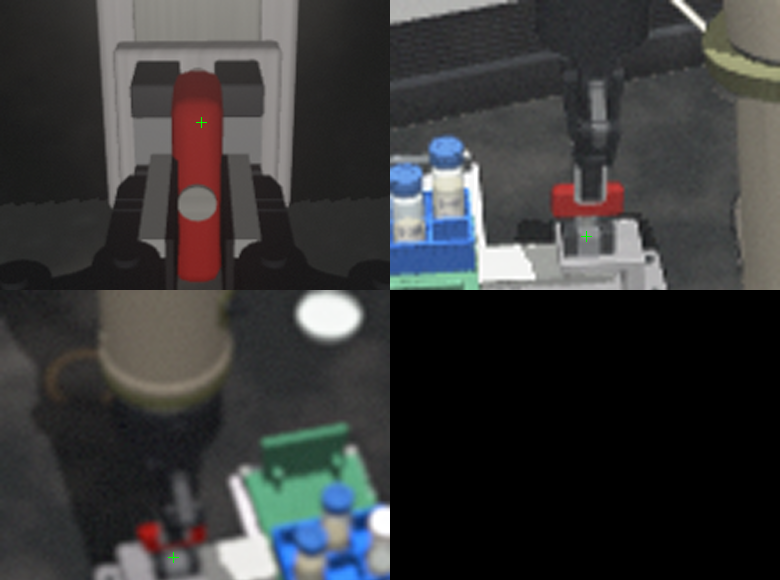

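Request:
{"api": "send_rows", "payload": {
  "increments": [0,0,0,0,0,-5,0,0,0,0,0,0,-10,0,0,0,0,0,0,-15,0,0,0,0,0,0,-19,0,0,0,0,0,0,-22,0,0,0,0,0,0,-22,0,0,0,0,0,0,-22,0]
}}

```text
time_s: 7.68
position: [0.5009, -0.0665, 0.0834]
tcp_rot: [-0.0, 0.804, 0.595, -0.0]
force: [-1.7, 1.6, -9.8]
grip_width: 0.0096
```

```bash
python3 look.py pics/l8.png
```

```text
7.675 [ 0.50088015 -0.06652084  0.08339128] 0.009642816189587074 [-1.73225416  1.58463441 -9.78593047]
```

View pics/l8.png

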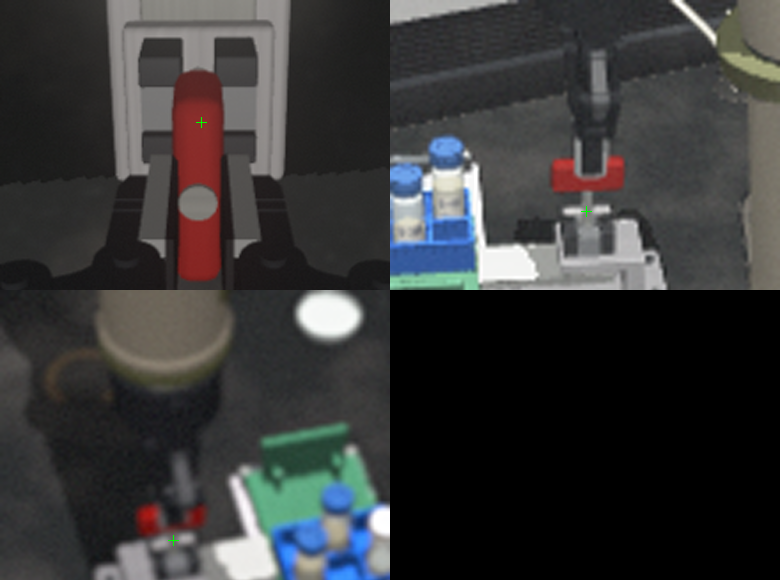

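Request:
{"api": "send_rows", "payload": {
  "increments": [0,0,9,0,0,0,0,0,0,18,0,0,0,0,0,0,27,0,0,0,0,0,0,36,0,0,0,0,0,0,45,0,0,0,0,0,0,54,0,0,0,0,0,0,63,0,0,0,0,0,0,72,0,0,0,0,0,0,81,0,0,0,0,0,0,90,0,0,0,0,0,0,90,0,0,0,0,0,0,90,0,0,0,0]
}}

```text
time_s: 9.32
position: [0.5004, -0.0657, 0.0832]
tcp_rot: [-0.0, 0.989, -0.146, -0.001]
force: [-4.7, 3.4, -10.7]
grip_width: 0.0098
```

```bash
python3 look.py pics/l9.png
```

```text
9.325 [ 0.50042423 -0.06565706  0.08324163] 0.009833010928007762 [ -4.72436682   3.38708164 -10.70502754]
```

View pics/l9.png

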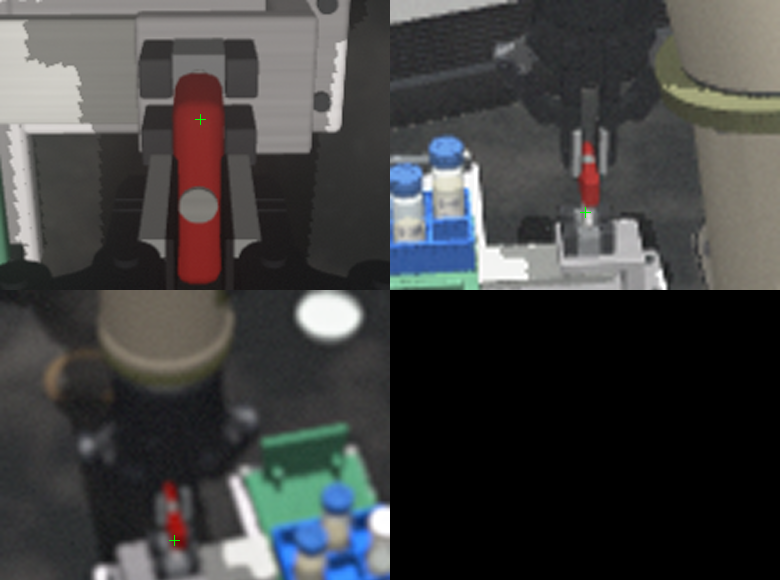

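Request:
{"api": "send_rows", "payload": {
  "increments": [0,0,0,0,0,3,0,0,0,0,0,0,6,0,0,0,0,0,0,8,0,0,0,0,0,0,8,0,0,0,0,0,0,8,0]
}}

```text
time_s: 10.1
position: [0.5006, -0.0657, 0.0757]
tcp_rot: [-0.001, 0.989, -0.146, -0.001]
force: [-6.6, 3.3, -4.7]
grip_width: 0.0099
```

```bash
python3 look.py pics/l10.png
```

```text
10.1 [ 0.50055218 -0.06565666  0.07573726] 0.009851274735530177 [-6.551071    3.28908914 -4.70864962]
```

View pics/l10.png

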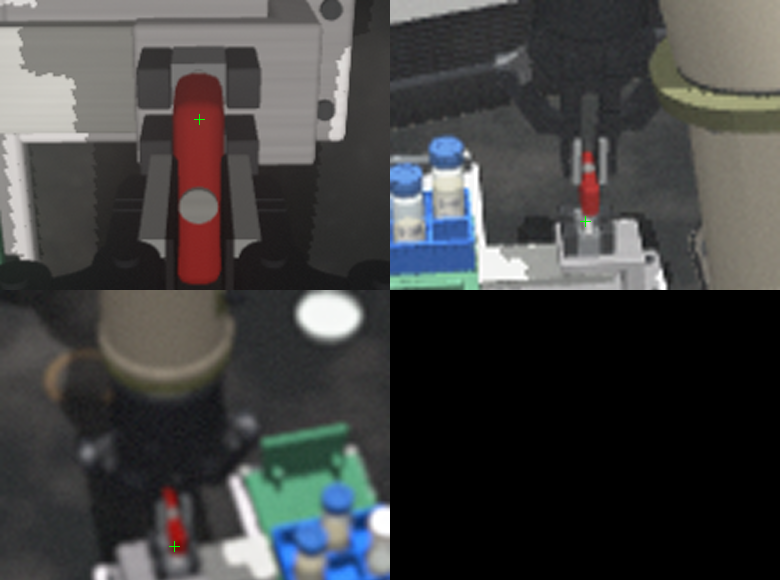

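Request:
{"api": "send_rows", "payload": {
  "increments": [0,0,0,0,0,8,0.4,0,0,0,0,0,8,0.4,0,0,0,0,0,8,0.4,0,0,0,0,0,8,0.4,0,0,0,0,0,8,0.4,0,0,0,0,0,-10,0.4,0,0,0,0,0,-35,0.4,0,0,0,0,0,-60,0.4,0,0,0,0,0,-60,0.4]
}}

```text
time_s: 11.38
position: [0.5029, -0.067, 0.1385]
tcp_rot: [-0.001, 0.989, -0.147, 0.002]
force: [0.0, 0.2, 0.8]
grip_width: 0.0343
```

```bash
python3 look.py pics/l11.png
```

```text
11.375 [ 0.50288072 -0.06699518  0.13846564] 0.03430444487693156 [0.04249356 0.17386488 0.8479855 ]
```

View pics/l11.png

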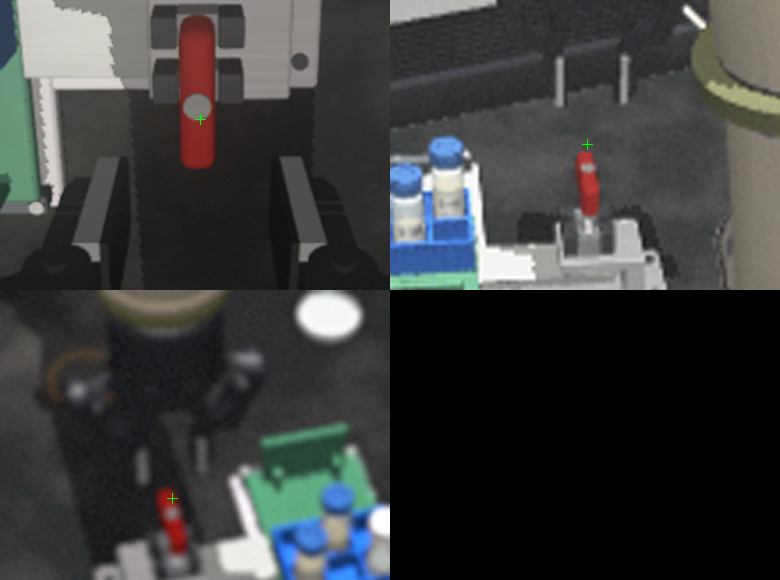

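```bash
python3 - <<'E'
from rig import r
from h import *
s=r.read_state(); p=(.566,.0448,-.294); t=st(*p,(-140,0,130)); print(t,s["q"]); plan(s,t,-107)
E
```

```text
[0.43200706 0.08536961 0.13      ] [-0.74329168  0.24166372  0.94590275  1.82530014 -0.21155744  1.18143003
 -1.59657067]
rotvec [-0.   0.   0.1] shift [-110.2 -125.2    5.6]
```

Request:
{"api": "send_rows", "payload": {
  "increments": [0,0,0,-30,-30,-5,0,0,0,0,-65,-70,-5,0,0,0,0,-100,-110,0,0,0,0,0,-110,-125,5,0,0,0,0,-110,-125,5,0,0,0,0,-110,-125,5,0]
}}

```text
time_s: 12.28
position: [0.4327, 0.0837, 0.1306]
tcp_rot: [0.0, 0.989, -0.148, -0.0]
force: [0.1, -0.8, 0.1]
grip_width: 0.0001
```

```bash
sed -e 's/(170,180,390,345)/(130,100,430,320)/;s/(230,150,340,240)/(190,130,330,240)/;s/(220,150,330,240)/(240,120,370,225)/' look.py > look2.py; python3 look2.py pics/l12.png
```

```text
12.275 [0.43272705 0.08371844 0.13060665] 0.00011802667375480608 [ 0.07374891 -0.8446101   0.09406888]
```

View pics/l12.png

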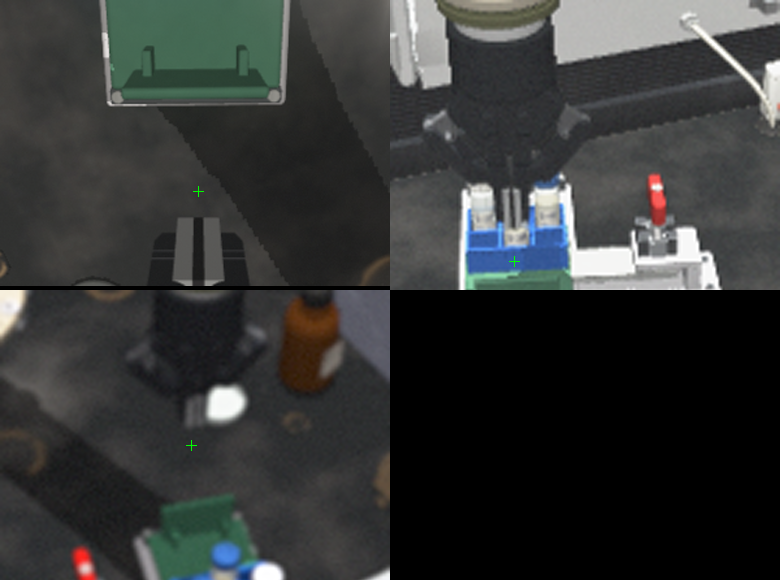

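Request:
{"api": "send_rows", "payload": {
  "increments": [0,0,0,0,0,30,0,0,0,0,0,0,60,0,0,0,0,0,0,80,0,0,0,0,0,0,90,0,0,0,0,0,0,90,0,0,0,0,0,0,90,0]
}}

```text
time_s: 13.18
position: [0.4332, 0.085, 0.0414]
tcp_rot: [-0.0, 0.989, -0.148, 0.0]
force: [0.1, 0.1, 0.0]
grip_width: -0.0004
```

```bash
python3 look2.py pics/l13.png
```

```text
13.175 [0.43315916 0.08498988 0.04142922] -0.0003947414068804865 [0.14838532 0.06996037 0.03165404]
```

View pics/l13.png

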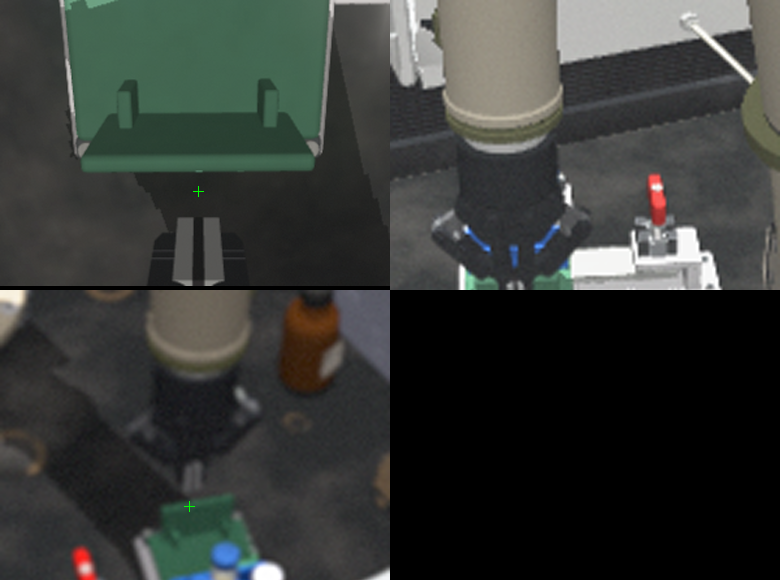

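Request:
{"api": "send_rows", "payload": {
  "increments": [0,0,0,5,0,0,0,0,0,0,10,0,0,0,0,0,0,13,0,0,0,0,0,0,16,0,0,0,0,0,0,19,0,0,0,0,0,0,22,0,0,0,0,0,0,25,0,0,0,0,0,0,28,0,0,0,0,0,0,32,0,0,0,0,0,0,36,0,0,0,0,0,0,40,0,0,0,0,0,0,40,0,0]
}}

```text
validation failed for argument at $.in...
```

```bash
sed -i 's/(190,130,330,240)/(190,150,330,260)/;s/(240,120,370,225)/(240,150,370,255)/' look2.py; python3 look2.py pics/l14.png
```

```text
13.325 [0.43297612 0.0852832  0.04134473] 0.00018496962103078138 [-0.08807491 -0.37348159  0.18194796]
```

View pics/l14.png

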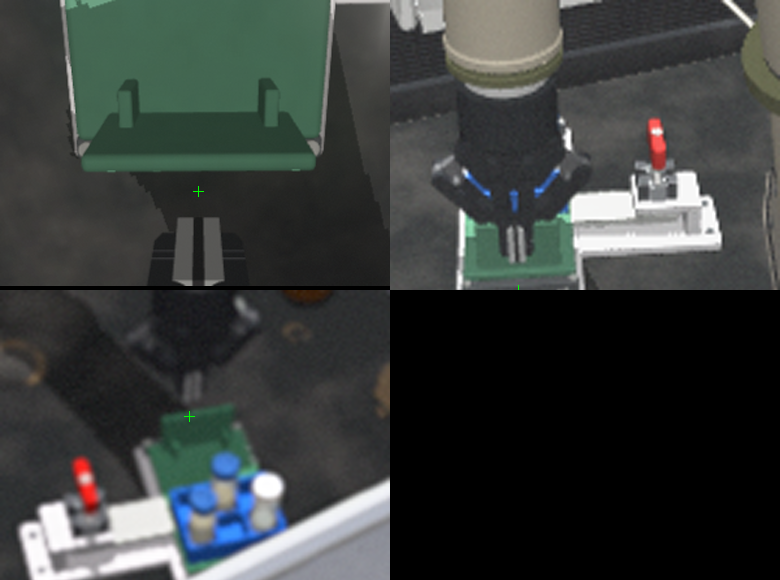

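Request:
{"api": "send_rows", "payload": {
  "increments": [0,0,0,5,0,0,0,0,0,0,10,0,0,0,0,0,0,13,0,0,0,0,0,0,16,0,0,0,0,0,0,19,0,0,0,0,0,0,22,0,0,0,0,0,0,25,0,0,0,0,0,0,28,0,0,0,0,0,0,32,0,0,0,0,0,0,36,0,0,0,0,0,0,40,0,0,0,0,0,0,40,0,0,0]
}}

```text
time_s: 14.98
position: [0.4713, 0.073, 0.0408]
tcp_rot: [0.0, 0.989, -0.148, 0.0]
force: [-0.5, 0.2, -0.7]
grip_width: 0.0001
```

```bash
python3 look2.py pics/l15.png
```

```text
14.975 [0.47134259 0.07303043 0.04077931] 7.30674883833067e-05 [-0.49771371  0.23544228 -0.66018097]
```

View pics/l15.png

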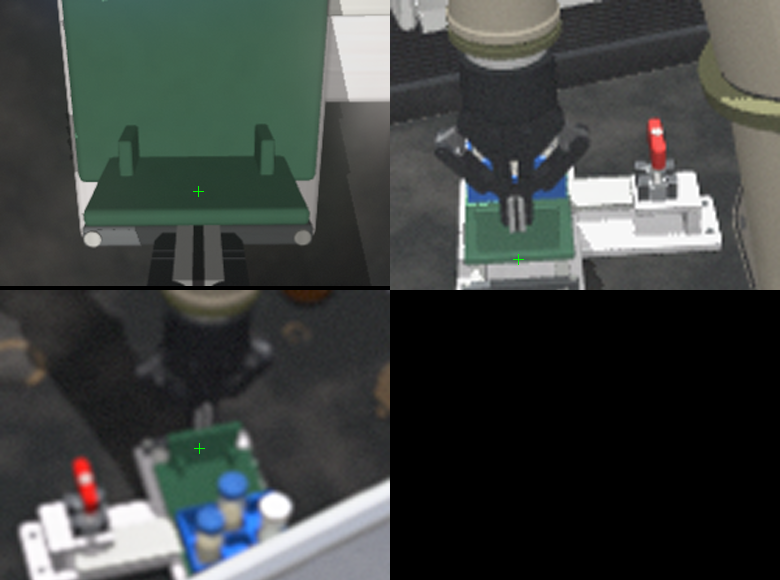

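Request:
{"api": "send_rows", "payload": {
  "increments": [0,0,0,3,0,0,0,0,0,0,7,0,0,0,0,0,0,11,0,0,0,0,0,0,15,0,0,0,0,0,0,20,0,0,0,0,0,0,25,0,0,0,0,0,0,30,0,0,0,0,0,0,35,0,0,0,0,0,0,40,0,0,0,0,0,0,44,0,0,0,0,0,0,48,0,0,0,0,0,0,51,0,0,0,0,0,0,54,0,0,0,0,0,0,56,0,0,0,0,0,0,56,0,0,0]
}}

```text
time_s: 17.0
position: [0.5245, 0.0567, 0.0407]
tcp_rot: [0.0, 0.989, -0.148, 0.0]
force: [-0.5, -0.3, -0.1]
grip_width: 0.0
```

```bash
python3 look2.py pics/l16.png
```

```text
17.0 [0.52454788 0.05669146 0.04070074] 2.9155276941932746e-05 [-0.51722897 -0.28745172 -0.0741526 ]
```

View pics/l16.png

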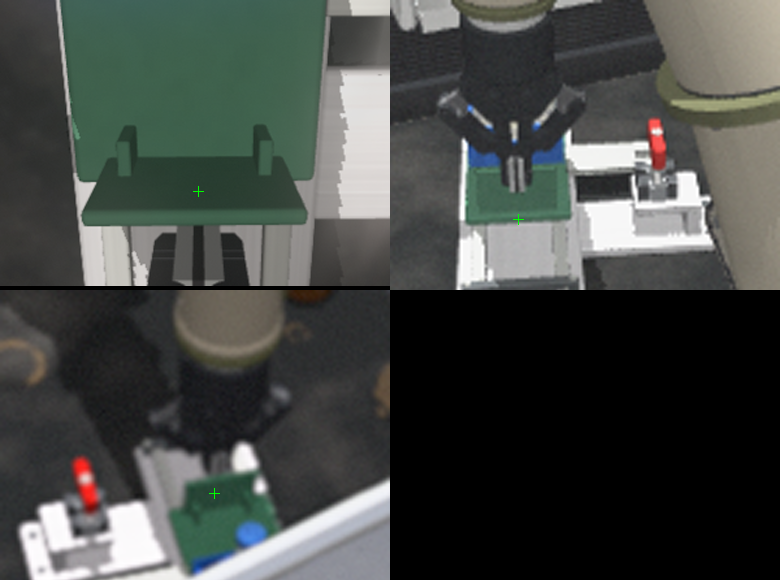

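Keep creeping in 1 mm steps until the force rises.

Request:
{"api": "send_rows", "payload": {
  "increments": [0,0,0,1,0,0,0,0,0,0,2,0,0,0,0,0,0,3,0,0,0,0,0,0,4,0,0,0,0,0,0,5,0,0,0,0,0,0,5,0,0,0]
}}

```text
time_s: 17.9
position: [0.5266, 0.0564, 0.0402]
tcp_rot: [-0.0, 0.989, -0.147, -0.003]
force: [-11.5, 2.8, 8.2]
grip_width: -0.0001
```

Request:
{"api": "send_rows", "payload": {
  "increments": [0,0,0,1,0,0,0,0,0,0,1,0,0,0]
}}

```text
time_s: 18.15
position: [0.5265, 0.0564, 0.04]
tcp_rot: [-0.0, 0.989, -0.147, -0.004]
force: [-15.8, 3.2, 11.7]
grip_width: 0.0002
```

Request:
{"api": "send_rows", "payload": {
  "increments": [0,0,0,-4,0,0,0,0,0,0,-10,0,0,0,0,0,0,-20,0,0,0,0,0,0,-30,0,-20,0,0,0,0,-35,0,-60,0,0,0,0,-40,0,-110,0,0,0,0,-60,0,-150,0,0,0,0,-60,0,-150,0]
}}

```text
time_s: 19.15
position: [0.4735, 0.0737, 0.1935]
tcp_rot: [-0.002, 0.989, -0.147, 0.002]
force: [0.9, -1.0, -0.4]
grip_width: 0.0001
```

```bash
python3 - <<'E'
from rig import r, eyes
from h import *
s=r.read_state(); print(s["time_s"],s["position"],s["force"],s["dq"])
p=(.566,.0448,-.294)
for n in ["wrist","side","scene"]:
    f=eyes.grab_frame(n); a=f["pixels"][:,:,::-1].copy()
    if n!="wrist":
        x0,y0,x1,y1=(180,140,320,245) if n=="side" else (220,160,350,260)
        k=800/(x1-x0); a=cv2.resize(a[y0:y1,x0:x1],None,fx=k,fy=k,interpolation=cv2.INTER_CUBIC)
        for q in [(-29,35,78),(-29,-35,78),(-29,-35,32)]:
            u=proj(f,st(*p,q)); cv2.drawMarker(a,(int((u[0]-x0)*k),int((u[1]-y0)*k)),(0,0,255),0,10,1)
    cv2.imwrite(f"pics/{n}9.png",a)
E
```

```text
19.15 [0.47347823 0.07373215 0.19351702] [ 0.88217794 -0.98404075 -0.43896086] [ 0.02215923  0.06319159 -0.01002968  0.04960421 -0.0404561  -0.04486106
  0.04680867]
```

View pics/wrist9.png

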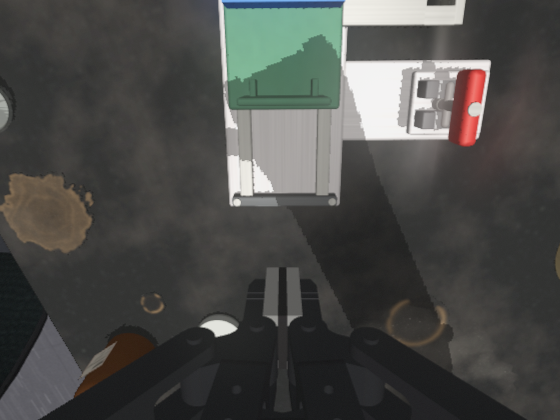

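View pics/side9.png

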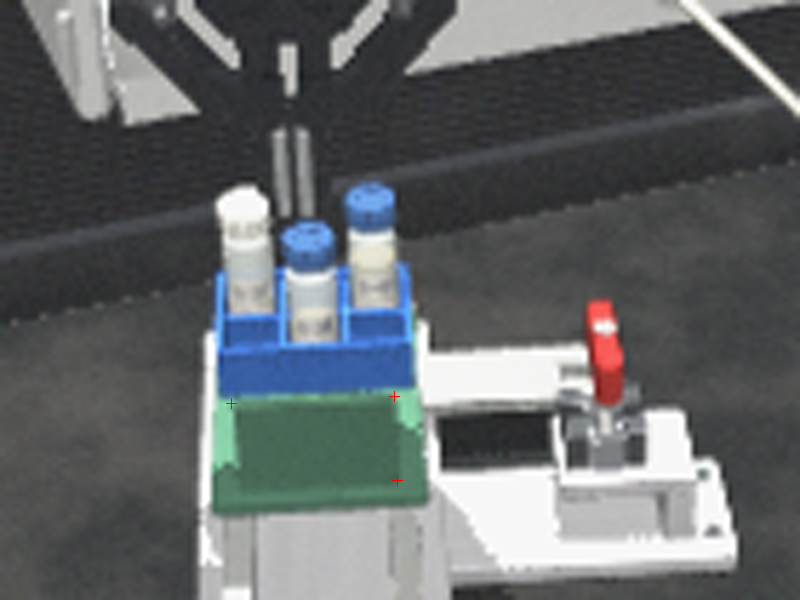

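View pics/scene9.png

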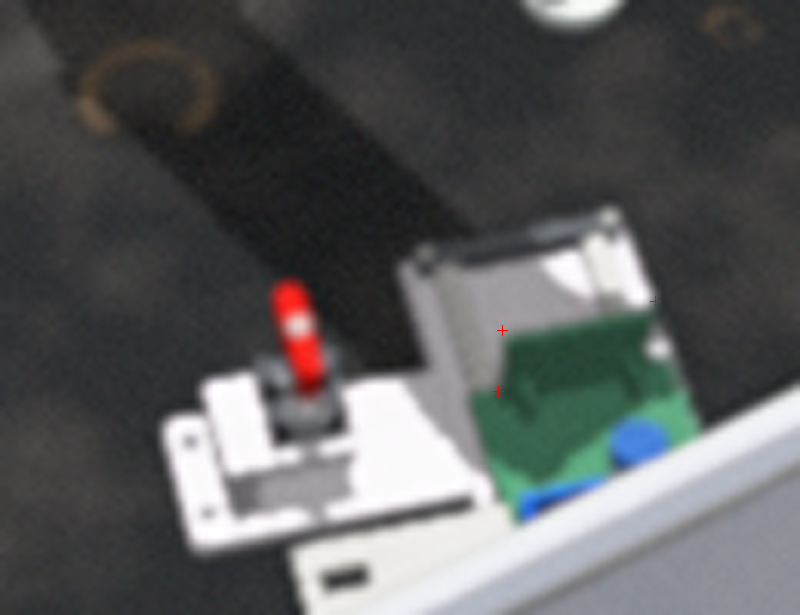

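```bash
python3 - <<'E'
from rig import r, eyes
from h import *
f=eyes.grab_frame("wrist"); f2=eyes.grab_frame("scene")
a=onz(f,475,72,.110);b=onz(f,462,142,.110);d=a-b;print(np.degrees(np.arctan2(d[1],d[0])),np.linalg.norm(d),"disc",onz(f,475,109,.111))
# plate near top edge
for u,v in[(230,107),(338,107)]: print(onz(f,u,v,.078))
p=(.566,.0448,-.294);print(st(*p,(-30,-125,98)),st(*p,(-29,35,78)),st(*p,(-29,-35,78)))
# disc height by triangulation: side+scene
fs=eyes.grab_frame("side")
A=[];B=[]
for g,(u,v) in((fs,(180+604/5.714-.4,140+326/5.714-.4)),(f2,(220+299/6.154-.4,160+325/6.154-.4)),(f,(475,109))):
    c,d=ray(g,u,v); d/=np.linalg.norm(d); M=np.eye(3)-np.outer(d,d); A.append(M);B.append(M@c)
print("disc",np.linalg.solve(sum(A),sum(B)))
E
```

```text
-18.509834236228482 0.04373092164853996 disc [ 0.49915145 -0.06456903  0.111     ]
[0.54537199 0.09083689 0.078     ]
[0.52246257 0.01559433 0.078     ]
[ 0.50106437 -0.06614306  0.098     ] [0.54838672 0.08670194 0.078     ] [0.52810192 0.01970547 0.078     ]
disc [ 0.50025685 -0.06600281  0.11066498]
```

```bash
python3 - <<'E'
from rig import r, eyes
from h import *
f=eyes.grab_frame("scene"); g=eyes.grab_frame("side")
def z(im,x0,y0,w,h,k): return cv2.resize(im[y0:y0+h,x0:x0+w],None,fx=k,fy=k,interpolation=cv2.INTER_CUBIC)
a=z(cv2.imread("pics/scene0.png"),288,182,40,35,10); b=z(np.ascontiguousarray(f["pixels"][:,:,::-1]),295,205,40,35,10)
c=z(cv2.imread("pics/side0.png"),212,205,50,50,7); d=z(np.ascontiguousarray(g["pixels"][:,:,::-1]),212,190,50,50,7)
c=cv2.resize(c,(350,350));d=cv2.resize(d,(350,350))
cv2.imwrite("pics/cmpA.png",np.hstack([a,b])); cv2.imwrite("pics/cmpB.png",np.hstack([c,d]))
E
```

```text
(no output)
```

View pics/cmpA.png

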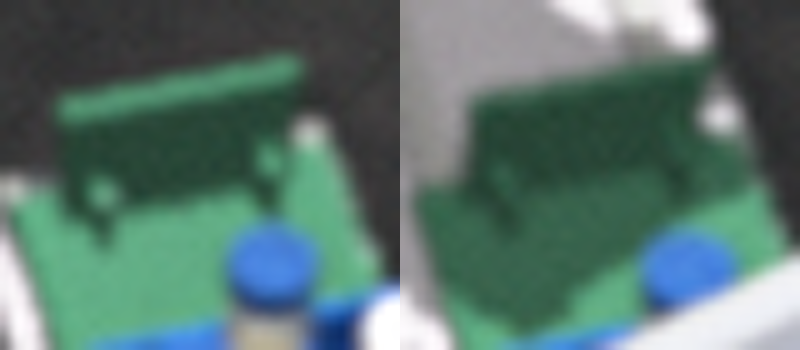

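View pics/cmpB.png

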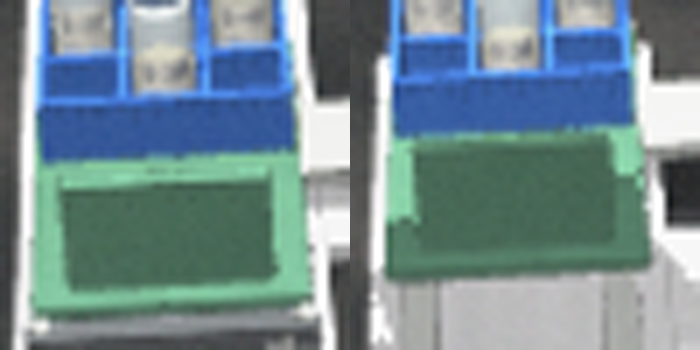

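```bash
python3 - <<'E'
from rig import eyes
from h import *
f=eyes.grab_frame("scene"); g=eyes.grab_frame("side")
d=np.array([np.cos(-.294),np.sin(-.294),0])
for c,a,b,z in[(f,(294.2,191.5),(302.5,214.),.078),(f,(318,187.2),(326,210.5),.078),(f,(315.2,207.8),(323.8,231.5),.107),(g,(250.6,231.1),(249.4,209.7),.078),(g,(218.4,227.6),(218.1,209.3),.032)]:
    v=onz(c,*b,z)-onz(c,*a,z); print(np.round(v*1000,1),(v@d)*1000)
E
```

```text
[ 78.8 -21.4   0. ] 81.66310035012515
[ 80.5 -26.2   0. ] 84.64537503893816
[ 75.5 -22.4   0. ] 78.76665782140759
[ 81.1 -24.7   0. ] 84.75574688461458
[ 75.9 -20.5   0. ] 78.61106514367815
```

```bash
python3 - <<'E'
from rig import r
s=r.read_state(); print(s["time_s"],s["force"]); print(r.hand_in())
E
```

```text
19.65 [ 1.17028629 -0.21063989  0.69207865]
the job is handed in; nothing more can be done
None
```

I lifted the T handle about 22 mm, turned it a quarter turn clockwise and let it down into its rest notch. After letting go, I pushed the carriage home with shut fingers, backed the arm off and handed the job in at 19.7 s. The hand-in gives no verdict, so these are my own last checks:

- **Pin:** the handle stands about 13–14 mm above home, and its bar lies about 1.5° off the travel direction. Both are inside the limits.
- **Carriage:** the wrist force rose to about 16 N with the tool no longer advancing. Comparing pictures from before and after gives 79–85 mm of travel, average about 82 mm against the nominal 80 mm.
- **Vials:** all three stood upright in the rack in the last side view.
- **Bystanders:** I saw no contact with the bottles or beaker, but I did not measure their positions again at the end.
- **Robot:** it was clear of everything at hand-in; the wrist force read about 1 N, close to its idle noise.

Two things disagreed:

- **Fingertips:** the camera views put them about 20–30 mm farther back than the stated 11 mm ahead of the TCP. I therefore went lower than planned in small steps, watching the force, before gripping.
- **Push plate:** a rough single reading from the wrist camera put it about 4 mm short of the stop. The side view, the before-and-after comparison and the force rise all say it is home, so I went with those.

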